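Stock the neck rack with an oil bottle

TASK

Put the red-capped oil bottle into the white neck rack: bring it in through the front opening with its neck running in the slot of the top plate, then slide it sideways into the free bay, the one without the green-capped bottle, as far as the slot goes. Leave it standing upright on the rack's floor, let go, and do not tip it or disturb the green-capped bottle, the tin or the orange carton.

Things in the scene. Friction and masses are not known exactly. Their poses are not given: they have to be found in the camera images.
- bottle_mid (a point): Centre (on the axis, 100 mm above the underside) of the loose oil bottle with the red cap; starts upright on the counter. 200 mm high: golden body 68 mm in diameter to 105 mm, shoulder tapering up to 130 mm, bare neck 22 mm in diameter from 130 to 166 mm, round red cap 40 mm in diameter from 166 to 200 mm (grip it from above at about 183 mm). 0.3 to 0.55 kg. z axis up.
- rack: White steel neck rack fixed to the counter, turned about the vertical. Origin: centre of its underside. x from the open front (red edge strips) to the back, y left as seen from the front. 155 mm deep (x -85 to +70 mm), 290 wide, 160 high. Floor slab 8 mm thick. Slotted top plate at z 154 to 160 mm; corner posts and side rails at y = +-140 to 145; above the plate only caps.
- slot_mouth (a point): Where the T-shaped slot, 36 mm wide, opens at the front edge of the top plate, on its top face (rack x -85, y 0, z 160 mm). The entry leg runs from here along +x to the junction. The body slides under the plate, the neck in the slot, the cap above; body and cap are too wide for the slot. Lifted 0 to 15 mm off the rack's floor, the bottle clears the plate. Axes as the rack's.
- slot_junction (a point): Middle of the junction of the entry leg and the cross leg of the slot, on the plate's top face (rack x +10, y 0, z 160 mm). The 36 mm wide cross leg runs along x = +10 mm and ends at y = -108 and +108 mm; the two bays are at y = +90 and -90 mm. Axes as the rack's.
- bay_center (a point): Centre of the free bay on top of the rack's floor slab (z 8 mm), marked by a thin flat blue disc 66 mm in diameter; in the rack's frame at x = +10 mm and y = +90 or -90 mm, whichever bay is empty. Axes as the rack's.
- stocked_mid (a point): Centre (100 mm above its underside) of the loose green-capped oil bottle, same shape and size as the red-capped one, already standing on the rack's floor in the other bay with its neck in the slot. Leave alone.
- tin_mid (a point): Centre (55 mm above the counter) of a loose tin with a green band and pale lid, 74 mm in diameter, 110 mm high, standing on the counter. Leave alone.
- carton_mid (a point): Centre (60 mm above the counter) of a loose orange carton, 60 x 100 x 120 mm high (its own x, y, z), standing on the counter. Leave alone.
Not all that is in view belongs to the job. What is shaped like the part that bears bottle_mid but turquoise is not meant.

How it is judged (in metres and radians):
At the end, for the whole second after the job is handed in: The red-capped bottle stands upright (within 0.06 rad) on the rack's floor (within 5 mm in height), its axis within 20 mm of the centre of the free bay, released and at rest; the green-capped bottle is within 20 mm, the tin and the carton within 30 mm, of where they started (horizontal distance between bottle_mid and bay_center below 0.02 m and z of bottle_mid in the frame of bay_center between 0.095 and 0.105 m and angle between bottle_mid's own z axis and vertical below 0.06 rad and linear speed of bottle below 0.02 m/s and distance of stocked_mid from where it was at the start of the episode below 0.02 m and distance of each of tin_mid, carton_mid from where it was at the start of the episode below 0.03 m); the robot touches nothing.
It fails at once if the red-capped bottle is tipped by more than 0.6 rad (angle between bottle_mid's own z axis and vertical above 0.6 rad).
It fails at once if the green-capped bottle is shifted by more than 20 mm (distance of stocked_mid from where it was at the start of the episode above 0.02 m).
It fails at once if the tin is shifted by more than 30 mm (distance of tin_mid from where it was at the start of the episode above 0.03 m).
It fails at once if the carton is shifted by more than 30 mm (distance of carton_mid from where it was at the start of the episode above 0.03 m).
It also fails if it takes over 46 s, if anything falls off the work surface, if the arm or the gripper's body presses on something with over 40 N, if the wrist force passes 120 N, or if a joint passes its speed limit or range.

ROBOT

A 7-joint arm with a two-finger parallel gripper is mounted at the origin on the work surface. World frame = base frame: x ahead of the robot, y to its left, z up, the work surface at z = 0. Lengths are in mm, angles in rad, forces in N, time in s.
With the tool pointing down it reaches from about 425 to 950 mm from the base axis. Payload 4.7 kg.
Tool frame: the origin (TCP) lies between the finger pads; the fingertips stand 8 mm ahead of it and the grasp point (between the pads) lies 11 mm behind it (nose_length is the distance from the TCP to the fingertips, in mm); y points along the fingers, x is the direction in which the jaws open and shut, and the axes are right-handed (so a half turn about y gives the same grasp; the last joint's range is limited). The gripper opens to 87 mm and grips with 3 to 60 N. Pads are 19 mm wide; open, the fingers measure 117 mm over their backs; the gripper's body (75 mm by 190 mm) begins 51 mm behind the grasp point.
Start: joints at [-1.287, 0.469, -0.049, 1.532, 0.024, 1.141, -0.082], TCP at [207.673, 642.278, 230.573] pointing down, gripper open.
Joint ranges: [-2.59, 2.59], [-0.33, 1.99], [-1.39, 1.29], [0.1, 2.45], [-1.04, 4.18], [0.21, 1.99], [-2.66, 2.66]. Speed limits (rad/s): [2.57, 2.57, 3.14, 3.14, 3.14, 3.14, 3.14].

INTERFACE

Orientations are given as a unit quaternion [x, y, z, w].
In Python, from rig import * gives the robot as it stands. The module is installed in compiled form; this text tells all that it offers.
- The arm moves only by the shell command python3 -m inch 'ROWS' [FORCE]. ROWS is JSON, a list of rows, each a list of 5 numbers: the shift along the tool's x, y, z as a fraction of full scale, then the turn about the tool's y as a fraction of full scale, then the closure, from 0 (fully open) to 1 (shut). A call has 1 to 8 rows; each row shifts and turns the commanded pose from where the row before left it, along the tool's axes as they then stand; what a row does not reach is not made up. Full scale, the value 1, is 15 cm for a shift and 90 degrees for a turn. A row lasts 1/8 s, in which the tool goes at most 62.5 mm and 10.7 degrees, less where a joint would pass 70% of its speed; a pose out of reach is approached as far as the arm can. A call with a number of a shift or a turn outside -1 to 1 is refused whole. A call with a gripper value outside its range is refused whole. The fingers move at their own pace and stop on an object; FORCE is the grip in N (left out, the last holds). Time passes only in rows, so rows that do not move let the fingers close. It gives the time, the measured TCP pose, the force and the opening at its end, in the units of the state.
- get_obs(): the state, without advancing time (a new reading comes with each control period).
- read_camera(name): name is "side" or "top" or "wrist"; returns a dict with "frame" (400x640x3 uint8, red, green, blue), "z_map" (400x640 float32, mm along the optical axis (not along the pixel's ray), 0 where there is no reading), "mtx" (3x3 intrinsics, pixels), "k1" (the pictures are not rectified: a ray, as slopes to the right and down, at radius r is drawn at 1 + k1 r^2 times it, then the intrinsics apply), "R" (3x3) and "t" (3): a world point X has camera coordinates R X + t; the wrist camera has in their place "T_tool_cam" (4x4, takes a point from camera to tool coordinates, whose origin is the TCP and whose axes are the tool frame's). Camera axes: x right, y down, z forward; pixel columns grow to the right and rows downward; lengths in mm; the calibration is good to about 2 mm. A picture is of the moment at which its call begins: read the wrist's pose just before it.
- close_job(): hands the job in, once; it reports no verdict.
The state is a dict: "time_s": time; "q": joint angles; "qd": joint speeds; "tau": joint torques, N m; "tcp_pos": TCP position; "ee_rot": TCP orientation; "wrist_force": force on the tool from outside, world axes, zero at the start; "moment": the same for the moment, N m; "width": finger opening in mm.
Only numpy, scipy, OpenCV 4.12 (cv2) and the standard library are available. Lean on these libraries where they do the work, as an engineer would, in place of code of your own. Each camera call takes 0.05 s, during which the arm holds its last target.

## Working session

There is one attempt and no reset: what is moved stays moved. The work goes in short steps, Python scripts to look and compute and a shell command to move; the robot and the scene stay as the last step left them, time stands still between calls to the robot, and variables do not carry over. Pictures are saved under pics/ and viewed, and the job is handed in when it is done.

```bash
mkdir -p pics
python3 - <<'E'
from rig import *
import cv2,numpy as np
o=get_obs(); print(o)
for n in ("side","top","wrist"):
    c=read_camera(n); cv2.imwrite(f"pics/{n}0.png",c["frame"][:,:,::-1]); np.savez(f"{n}0.npz",**c)
    print(n,c["mtx"],c["k1"],c.get("R"),c.get("t"),c.get("T_tool_cam"))
E
```

```text
{'time_s': 0.0, 'q': array([-1.28692368,  0.46946612, -0.04860647,  1.53370165,  0.02406842,
        1.14102084, -0.08231304]), 'qd': array([-0.00157973,  0.00161802, -0.00042847, -0.00349185, -0.00168996,
        0.00041212, -0.00076049]), 'tau': array([ 2.66931311e-04, -5.07964647e+01, -8.04729899e-02, -2.36163551e+01,
       -6.13652333e-02,  3.77615984e-02,  1.67234248e-04]), 'tcp_pos': array([207.48767036, 641.69011543, 229.47955761]), 'ee_rot': array([ 0.57219975,  0.41546137, -0.41659419, -0.57133929]), 'wrist_force': array([ 0.65238228,  0.69052879, -0.22694687]), 'moment': array([0.01631044, 0.01619924, 0.02287445]), 'width': 87.18463287258562}
side [[468.95952193   0.         316.27016898]
 [  0.         468.95952193 204.39341973]
 [  0.           0.           1.        ]] -0.08480310988009072 [[-0.95505581 -0.29575448  0.01994226]
 [-0.23331009  0.70849996 -0.66602868]
 [ 0.18285188 -0.64074729 -0.74565951]] [ 470.28344984  204.99534043 1240.46724033] None
top [[370.47892281   0.         321.23876937]
 [  0.         370.47892281 207.3357464 ]
 [  0.           0.           1.        ]] 0.016804774060768288 [[ 0.02088145 -0.99963291 -0.01726271]
 [-0.98581147 -0.0177102  -0.16691941]
 [ 0.16655241  0.0205033  -0.98581941]] [ -11.59258282  505.33376061 1061.49373877] None
wrist [[345.24941026   0.         322.12141232]
 [  0.         345.24941026 195.60567442]
 [  0.           0.           1.        ]] -0.07529569517727183 None None [[ 9.99997213e-01  2.94475286e-04 -2.34264091e-03 -1.66329627e+00]
 [ 2.33720398e-03 -2.64194996e-01  9.64466454e-01 -1.53868646e+02]
 [-3.34902471e-04 -9.64469241e-01 -2.64194948e-01  7.21065211e+01]
 [ 0.00000000e+00  0.00000000e+00  0.00000000e+00  1.00000000e+00]]
```

View pics/side0.png

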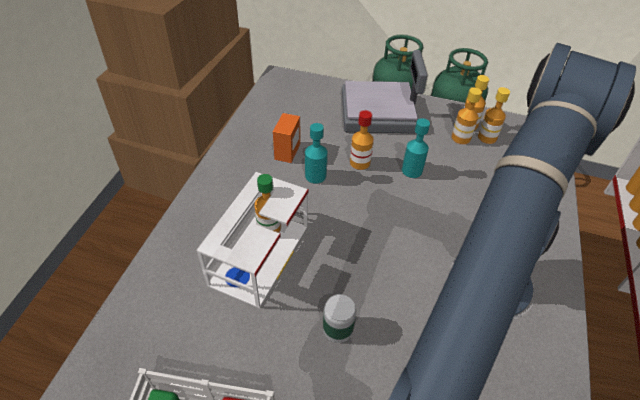

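View pics/top0.png

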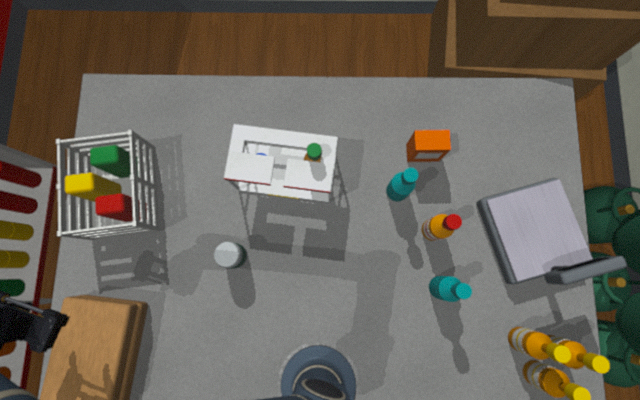

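View pics/wrist0.png

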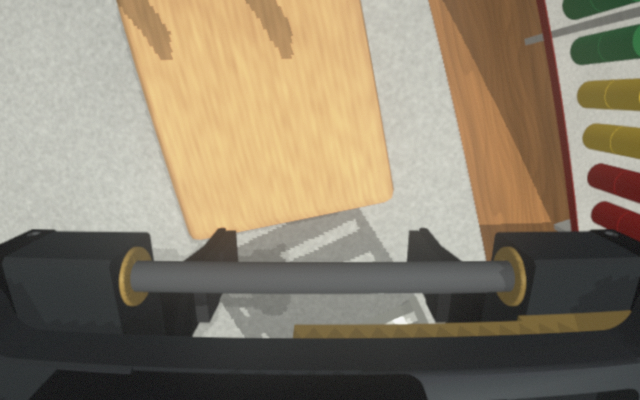

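Run:
```python
from scipy.spatial.transform import Rotation as R
print(R.from_quat([ 0.57219975,  0.41546137, -0.41659419, -0.57133929]).as_matrix().round(4))
```

```text
[[ 3.077e-01 -6.000e-04 -9.515e-01]
 [ 9.515e-01 -1.900e-03  3.077e-01]
 [-2.000e-03 -1.000e+00 -0.000e+00]]
```

```bash
cat > h.py <<'E'
import cv2,numpy as np
def cloud(c,R=None,t=None):
    f=c["frame"]; z=c["z_map"].astype(float); K=c["mtx"]
    v,u=np.indices(z.shape); pts=np.stack([u,v],-1).reshape(-1,1,2).astype(float)
    n=cv2.undistortPoints(pts,K,np.array([float(c["k1"]),0,0,0,0])).reshape(z.shape+(2,))
    P=np.dstack([n*z[...,None],z])
    R=c["R"] if R is None else R; t=c["t"] if t is None else t
    W=(P-t)@R
    W[z<=0]=np.nan
    return W,cv2.cvtColor(f,cv2.COLOR_RGB2HSV)
def mask(h,lo,hi,s=120,v=40):
    return (h[...,0]>=lo)&(h[...,0]<=hi)&(h[...,1]>=s)&(h[...,2]>=v)
E
python3 - <<'E'
from h import *
for n in("top","side"):
    c=dict(np.load(n+"0.npz",allow_pickle=True)); W,h=cloud(c)
    print(n)
    for name,m in dict(red=mask(h,0,4)|mask(h,176,180),green=mask(h,50,80),teal=mask(h,85,97),orange=mask(h,5,14,180),blue=mask(h,105,125,150)).items():
        k,l,st,ce=cv2.connectedComponentsWithStats(m.astype(np.uint8))
        for i in range(1,k):
            if st[i,4]<25: continue
            p=W[l==i]; p=p[~np.isnan(p[:,0])]
            if len(p)<10: continue
            zt=np.percentile(p[:,2],97)
            q=p[p[:,2]>zt-6]; 
            if np.abs(p[:,:2]).max()>1500: continue
            print(name,ce[i].round(),st[i,4],"med",np.median(p,0).round(),"ztop",zt.round(1),"topmid",((np.percentile(q,3,0)+np.percentile(q,97,0))/2).round(1),"ext",np.ptp(q,0).round())
    m=(h[...,1]<60)&(h[...,2]>120)&(np.abs(W[...,2]-160)<6)&(W[...,0]>350)&(W[...,0]<900)&(np.abs(W[...,1])<350)
    k,l,st,ce=cv2.connectedComponentsWithStats(m.astype(np.uint8)); i=1+np.argmax(st[1:,4])
    p=W[m]; print("plate",len(p),p[:,2].mean(), cv2.minAreaRect(p[:,:2].astype(np.float32)), cv2.boxPoints(cv2.minAreaRect(p[:,:2].astype(np.float32))).round(1).tolist())
E
```

```text
top
red [ 18. 175.] 522 med [ 720. 1384. -494.] ztop -398.6 topmid [ 732.7 1381.6 -397.8] ext [48. 21. 13.]
red [ 45. 241.] 494 med [ 428. 1325. -627.] ztop -610.8 topmid [ 455.9 1321.2 -609.3] ext [648. 651. 842.]
red [ 17. 203.] 465 med [ 595. 1383. -509.] ztop -421.9 topmid [ 603.8 1379.4 -417.9] ext [43. 15. 18.]
red [114. 206.] 754 med [480. 559. 154.] ztop 158.7 topmid [485.9 565.3 156.1] ext [56. 79.  9.]
red [452. 222.] 227 med [ 448. -335.  200.] ztop 202.6 topmid [ 448.9 -337.9  199.9] ext [38. 38.  7.]
red [ 25. 367.] 184 med [-135. 1324. -626.] ztop -609.5 topmid [ -16.1  923.2 -101.1] ext [ 368.  973. 1260.]
green [107. 158.] 656 med [613. 592. 154.] ztop 159.1 topmid [621.7 596.6 156.5] ext [57. 80.  9.]
green [314. 150.] 149 med [628.  17. 208.] ztop 211.2 topmid [627.8  16.8 208.5] ext [34. 34.  7.]
green [605. 211.] 1283 med [  602. -1211.  -494.] ztop -393.5 topmid [  617.6 -1235.   -394.2] ext [138. 123.  81.]
green [630. 233.] 356 med [  483. -1126.  -258.] ztop -218.7 topmid [  471.9 -1125.1  -219.8] ext [79. 19. 10.]
green [617. 298.] 1130 med [  238. -1150.  -4
[... 1879 characters left out ...]
 576.6 155.4] ext [47. 25.  7.]
teal [416. 151.] 963 med [ 277. -331.  100.] ztop 200.7 topmid [ 277.3 -351.6  199.7] ext [37. 41. 10.]
teal [315. 156.] 985 med [ 562. -210.  102.] ztop 200.0 topmid [ 566.7 -229.1  198.4] ext [37. 39.  8.]
orange [285. 137.] 919 med [ 686. -266.  101.] ztop 122.4 topmid [ 689.5 -307.7  120. ] ext [ 62. 102.   9.]
blue [238. 275.] 230 med [648. 194.   7.] ztop 10.4 topmid [649.5 192.4   7.6] ext [62. 36.  9.]
plate 4226 158.9507689240047 ((621.2919921875, 111.98539733886719), (294.5033874511719, 159.9722137451172), 83.03413391113281) [[524.0, -24.5], [682.7999877929688, -43.900001525878906], [718.5, 248.39999389648438], [559.7999877929688, 267.8999938964844]]
```

```bash
cat > plan.py <<'E'
import sys,numpy as np
from rig import *
from scipy.spatial.transform import Rotation as Ro
# usage: plan.py x y z yaw n [polar]
x,y,z,yaw,n=map(float,sys.argv[1:6]); n=int(n)
o=get_obs(); M=Ro.from_quat(o["ee_rot"]).as_matrix(); p=o["tcp_pos"]; y0=np.degrees(np.arctan2(M[1,0],M[0,0]))
print("t",o["time_s"],"tcp",p.round(1),"yaw",y0.round(2),"tilt",np.degrees(np.arccos(-M[2,1])).round(2),"F",o["wrist_force"].round(1),"w",round(o["width"],1))
s=np.linspace(0,1,n+1)
if len(sys.argv)>6:
    r=np.hypot(p[0],p[1])*(1-s)+np.hypot(x,y)*s; a=np.arctan2(p[1],p[0])*(1-s)+np.arctan2(y,x)*s
    P=np.c_[r*np.cos(a),r*np.sin(a),p[2]*(1-s)+z*s]
else: P=p*(1-s)[:,None]+np.array([x,y,z])*s[:,None]
Y=np.radians(y0+(yaw-y0)*s)
for i in range(n):
    c,d=np.cos(Y[i]),np.sin(Y[i]); D=P[i+1]-P[i]
    print([round(float(v),4) for v in ((c*D[0]+d*D[1])/150,-D[2]/150,(-d*D[0]+c*D[1])/150,-np.degrees(Y[i+1]-Y[i])/90)])
E
python3 plan.py 448 -336 300 -6.7 24 polar
```

```text
t 0.15 tcp [207.6 641.8 229.7] yaw 72.08 tilt 0.08 F [ 1.1 -0.1  1. ] w 87.0
[-0.0458, -0.0195, -0.3534, 0.0365]
[-0.0534, -0.0195, -0.3498, 0.0365]
[-0.0609, -0.0195, -0.346, 0.0365]
[-0.0682, -0.0195, -0.3421, 0.0365]
[-0.0754, -0.0195, -0.338, 0.0365]
[-0.0824, -0.0195, -0.3338, 0.0365]
[-0.0893, -0.0195, -0.3294, 0.0365]
[-0.096, -0.0195, -0.3249, 0.0365]
[-0.1025, -0.0195, -0.3203, 0.0365]
[-0.109, -0.0195, -0.3155, 0.0365]
[-0.1152, -0.0195, -0.3106, 0.0365]
[-0.1213, -0.0195, -0.3056, 0.0365]
[-0.1272, -0.0195, -0.3004, 0.0365]
[-0.133, -0.0195, -0.2952, 0.0365]
[-0.1386, -0.0195, -0.2898, 0.0365]
[-0.144, -0.0195, -0.2844, 0.0365]
[-0.1492, -0.0195, -0.2788, 0.0365]
[-0.1543, -0.0195, -0.2732, 0.0365]
[-0.1592, -0.0195, -0.2674, 0.0365]
[-0.1639, -0.0195, -0.2616, 0.0365]
[-0.1684, -0.0195, -0.2557, 0.0365]
[-0.1728, -0.0195, -0.2497, 0.0365]
[-0.177, -0.0195, -0.2437, 0.0365]
[-0.181, -0.0195, -0.2376, 0.0365]
```

```bash
python3 -m inch '[[0,-0.15,0,0,0],[0,-0.3,0,0,0],[-0.05,-0.05,-0.2,0.036,0],[-0.05,0,-0.35,0.036,0],[-0.06,0,-0.35,0.036,0],[-0.07,0,-0.34,0.036,0],[-0.075,0,-0.34,0.036,0],[-0.08,0,-0.33,0.036,0]]'; python3 plan.py 448 -336 300 -6.7 18 polar
```

```text
time_s: 1.15
tcp_pos: [438.8, 460.6, 304.5]
ee_rot: [0.635, 0.312, -0.313, -0.634]
wrist_force: [0.8, 0.6, 0.9]
width: 87.0
t 1.15 tcp [438.8 460.6 304.5] yaw 52.38 tilt 0.11 F [0.8 0.6 0.9] w 87.0
[-0.0771, 0.0017, -0.3335, 0.0365]
[-0.0845, 0.0017, -0.3294, 0.0365]
[-0.0918, 0.0017, -0.3251, 0.0365]
[-0.0989, 0.0017, -0.3206, 0.0365]
[-0.1059, 0.0017, -0.316, 0.0365]
[-0.1127, 0.0017, -0.3112, 0.0365]
[-0.1193, 0.0017, -0.3063, 0.0365]
[-0.1257, 0.0017, -0.3013, 0.0365]
[-0.132, 0.0017, -0.2961, 0.0365]
[-0.1381, 0.0017, -0.2908, 0.0365]
[-0.1441, 0.0017, -0.2853, 0.0365]
[-0.1498, 0.0017, -0.2798, 0.0365]
[-0.1554, 0.0017, -0.2741, 0.0365]
[-0.1608, 0.0017, -0.2683, 0.0365]
[-0.166, 0.0017, -0.2625, 0.0365]
[-0.1711, 0.0017, -0.2565, 0.0365]
[-0.1759, 0.0017, -0.2504, 0.0365]
[-0.1805, 0.0017, -0.2443, 0.0365]
```

```bash
python3 -m inch '[[-0.08,0,-0.33,0.036,0],[-0.085,0,-0.33,0.036,0],[-0.09,0,-0.325,0.036,0],[-0.1,0,-0.32,0.036,0],[-0.105,0,-0.315,0.036,0],[-0.11,0,-0.31,0.036,0],[-0.12,0,-0.305,0.036,0],[0,0,0,0,0]]'
python3 - <<'E'
from rig import *
from h import *
from scipy.spatial.transform import Rotation as Ro
o=get_obs(); c=read_camera("wrist"); cv2.imwrite("pics/w1.png",c["frame"][:,:,::-1])
c["ee"]=o["ee_rot"];c["p"]=o["tcp_pos"]; np.savez("w1.npz",**c)
E
python3 plan.py 448 -336 300 -6.7 12 polar
```

```text
time_s: 2.15
tcp_pos: [588.8, 144.0, 305.0]
ee_rot: [0.685, 0.178, -0.179, -0.683]
wrist_force: [-0.2, 0.2, 0.5]
width: 87.0
t 2.2 tcp [588.2 147.8 305. ] yaw 29.6 tilt 0.08 F [-0.4  1.5  0.8] w 87.1
[-0.115, 0.0028, -0.2769, 0.0336]
[-0.1203, 0.0028, -0.2726, 0.0336]
[-0.1254, 0.0028, -0.2682, 0.0336]
[-0.1304, 0.0028, -0.2637, 0.0336]
[-0.1353, 0.0028, -0.2591, 0.0336]
[-0.14, 0.0028, -0.2544, 0.0336]
[-0.1446, 0.0028, -0.2496, 0.0336]
[-0.1491, 0.0028, -0.2447, 0.0336]
[-0.1534, 0.0028, -0.2398, 0.0336]
[-0.1575, 0.0028, -0.2348, 0.0336]
[-0.1616, 0.0028, -0.2297, 0.0336]
[-0.1654, 0.0028, -0.2245, 0.0336]
```

View pics/w1.png

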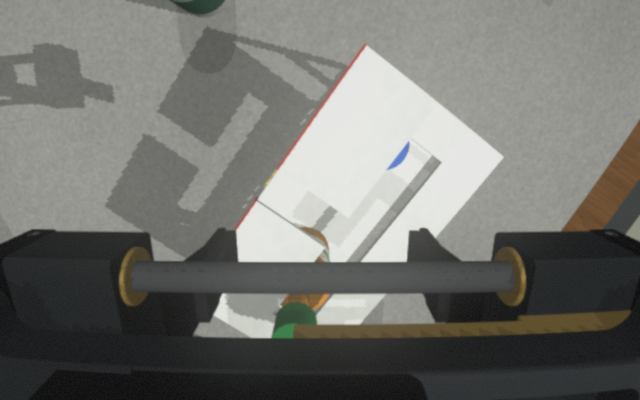

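Run:
```python
from rig import *
from h import *
from scipy.spatial.transform import Rotation as Ro
o=get_obs(); c=read_camera("wrist"); f=c["frame"]
c["ee"]=o["ee_rot"];c["p"]=o["tcp_pos"]; np.savez("w2.npz",**c)
cv2.imwrite("pics/w2.png",cv2.resize(f[20:280,200:520,::-1],None,fx=2.5,fy=2.3,interpolation=cv2.INTER_CUBIC))
M=Ro.from_quat(o["ee_rot"]).as_matrix(); T=c["T_tool_cam"]
Rc=(M@T[:3,:3]); tc=M@T[:3,3]+o["tcp_pos"]
W,h=cloud(c,R=Rc.T,t=-Rc.T@tc)
print(o["tcp_pos"])
m=(h[...,1]<50)&(h[...,2]>120)&(np.abs(W[...,2]-160)<6)&(W[...,0]>450)
m[270:]=False
p=W[m];print(len(p),p[:,2].mean())
# per rack-frame estimates
ex=np.array([.9932,-.1167]);ey=np.array([.1167,.9932]);org=np.array([628.7,109.1])
q=(p[:,:2]-org); X=q@ex;Y=q@ey
for a,b in((20,140),(60,100),(100,140)):
    s=(Y>a)&(Y<b); print("y",a,b,"xmin/max",np.percentile(X[s],[.3,99.7]).round(1))
s=(X>-70)&(X<60);print("ymax(145)",np.percentile(Y[s],99.8))
# slot: non-plate region inside
for yy in range(30,105,15):
    s=(np.abs(Y-yy)<4); xs=np.sort(X[s]); g=np.argmax(np.diff(xs)); print(yy,"cross edges(-8,28)",xs[g].round(1),xs[g+1].round(1))
s=(np.abs(X-10)<8); print("slot end (108)",Y[s&(Y>80)].min().round(1))
for xx in(-75,-60,-45,-30,-20):
    s=(np.abs(X-xx)<4); ys=np.sort(Y[s]); g=np.argmax(np.diff(ys)); print(xx,"entry edges(-18,18)",ys[g].round(1),ys[g+1].round(1))
```

```text
[588.19508864 147.8451346  304.96320242]
23998 159.7767136690793
y 20 140 xmin/max [-83.7  70.4]
y 60 100 xmin/max [-83.6  70.7]
y 100 140 xmin/max [-83.7  70.3]
ymax(145) 143.17570135779368
30 cross edges(-8,28) -6.8 28.2
45 cross edges(-8,28) -6.8 28.4
60 cross edges(-8,28) -6.6 28.3
75 cross edges(-8,28) -7.4 28.5
90 cross edges(-8,28) -7.5 28.1
slot end (108) 106.6
-75 entry edges(-18,18) -19.3 16.6
-60 entry edges(-18,18) -18.9 16.6
-45 entry edges(-18,18) -19.0 16.5
-30 entry edges(-18,18) -19.1 16.6
-20 entry edges(-18,18) -19.1 16.4
```

View pics/w2.png

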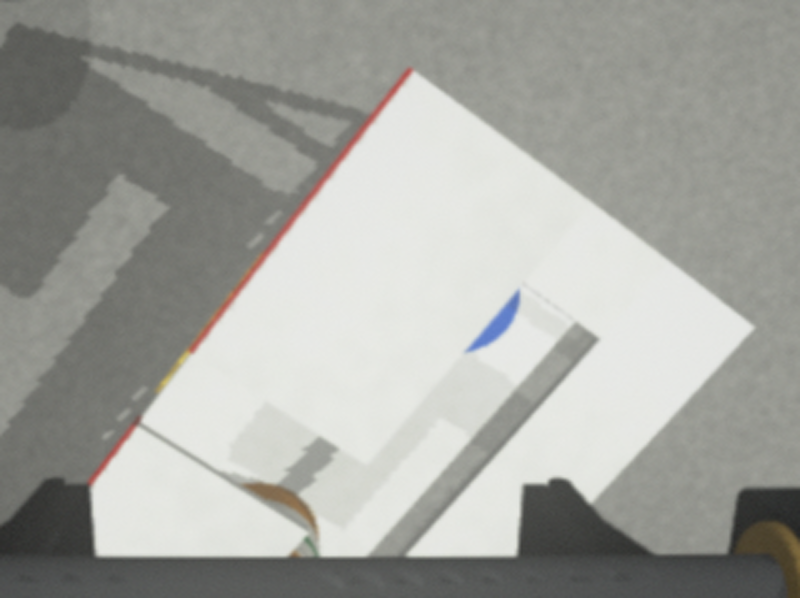

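```bash
python3 -m inch '[[-0.115,0,-0.277,0.034,0],[-0.12,0,-0.273,0.034,0],[-0.125,0,-0.268,0.034,0],[-0.13,0,-0.264,0.034,0],[-0.135,0,-0.259,0.034,0],[-0.14,0,-0.254,0.034,0],[-0.145,0,-0.25,0.034,0],[-0.149,0,-0.245,0.034,0]]';python3 -m inch '[[-0.153,0,-0.24,0.034,0],[-0.158,0,-0.235,0.034,0],[-0.16,0,-0.23,0.034,0],[0,0,0,0,0]]';  python3 plan.py 449 -338 240 -6.7 3
```

```text
time_s: 3.25
tcp_pos: [542.7, -191.6, 304.9]
ee_rot: [-0.706, -0.034, 0.034, 0.707]
wrist_force: [1.4, -0.4, 0.4]
width: 87.2
time_s: 3.75
tcp_pos: [474.8, -302.7, 305.5]
ee_rot: [0.707, -0.025, 0.024, -0.706]
wrist_force: [0.2, 0.6, 1.4]
width: 87.1
t 3.75 tcp [ 474.8 -302.7  305.5] yaw -3.96 tilt 0.05 F [0.2 0.6 1.4] w 87.1
[-0.0517, 0.1455, -0.0821, 0.0101]
[-0.0504, 0.1455, -0.083, 0.0101]
[-0.0491, 0.1455, -0.0838, 0.0101]
```

```bash
python3 -m inch '[[-0.052,0.1,-0.082,0.01,0],[-0.05,0.1,-0.083,0.01,0],[-0.05,0.1,-0.084,0.01,0],[0,0,0,0,0],[0,0,0,0,0]]';  python3 plan.py 449 -338 174 -6.7 3
python3 - <<'E'
from rig import *
import cv2
a=read_camera("side")["frame"];b=read_camera("top")["frame"]
cv2.imwrite("pics/g1.png",cv2.vconcat([cv2.resize(a[40:240,240:480],(480,300)),cv2.resize(b[120:320,340:580],(480,300))])[:,:,::-1])
E
```

```text
time_s: 4.38
tcp_pos: [451.4, -336.0, 260.5]
ee_rot: [-0.706, 0.039, -0.039, 0.706]
wrist_force: [-0.8, 1.3, -0.4]
width: 86.9
t 4.375 tcp [ 451.4 -336.   260.5] yaw -6.38 tilt 0.02 F [-0.8  1.3 -0.4] w 86.9
[-0.0048, 0.1923, -0.0051, 0.0012]
[-0.0048, 0.1923, -0.0051, 0.0012]
[-0.0047, 0.1923, -0.0051, 0.0012]
```

View pics/g1.png

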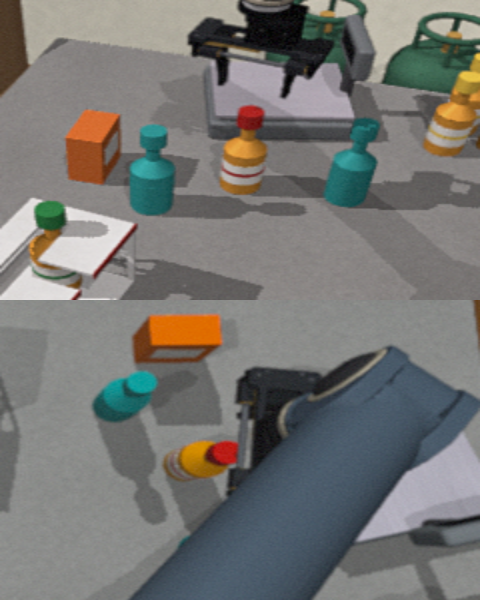

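```bash
python3 -m inch '[[-0.005,0.15,-0.005,0.001,0],[-0.005,0.15,-0.005,0.001,0],[-0.005,0.14,-0.005,0.001,0],[0,0.13,0,0,0],[0,0,0,0,0],[0,0,0,0,0]]';  python3 plan.py 449 -338 174 -6.7 1
python3 - <<'E'
from rig import *
import cv2
a=read_camera("side")["frame"];b=read_camera("wrist")["frame"]
cv2.imwrite("pics/g2.png",cv2.vconcat([cv2.resize(a[40:240,240:480],(480,300)),cv2.resize(b,(480,300))])[:,:,::-1])
E
```

```text
time_s: 5.22
tcp_pos: [449.3, -338.3, 176.0]
ee_rot: [0.706, -0.04, 0.042, -0.706]
wrist_force: [0.2, -0.5, 0.2]
width: 86.8
t 5.225 tcp [ 449.3 -338.3  176. ] yaw -6.64 tilt 0.1 F [ 0.2 -0.5  0.2] w 86.8
[-0.002, 0.0132, 0.0019, 0.0007]
```

View pics/g2.png

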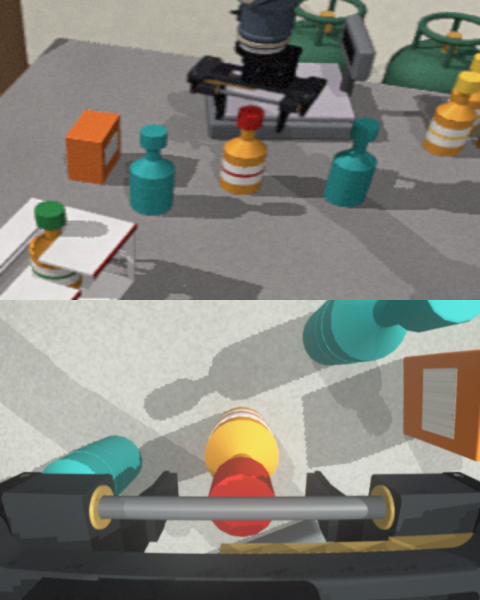

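The cap (wrist view, around (240,495)) sits centred between the fingers; closing.

```bash
python3 -m inch '[[0,0,0,0,1],[0,0,0,0,1],[0,0,0,0,1],[0,0,0,0,1],[0,0,0,0,1],[0,0,0,0,1],[0,0,0,0,1],[0,0,0,0,1]]' 40; python3 -m inch '[[0,-0.05,0,0,1],[0,-0.05,0,0,1],[0,-0.02,0,0,1],[0,0,0,0,1]]'; python3 plan.py 449 -338 194 -6.7 1
```

```text
time_s: 6.32
tcp_pos: [448.7, -338.1, 175.0]
ee_rot: [0.706, -0.041, 0.041, -0.706]
wrist_force: [1.2, 0.2, -1.0]
width: 39.2
time_s: 6.82
tcp_pos: [448.5, -338.1, 193.2]
ee_rot: [-0.706, 0.041, -0.041, 0.706]
wrist_force: [-0.7, 0.1, -4.4]
width: 39.0
t 6.825 tcp [ 448.5 -338.1  193.2] yaw -6.67 tilt 0.02 F [-0.7  0.1 -4.4] w 39.0
[0.0033, -0.0053, 0.0008, 0.0004]
```

```bash
python3 -m inch '[[-0.005,0,0.06,0,1],[-0.01,0,0.14,0,1],[-0.01,0,0.2,0,1],[-0.01,0,0.22,0,1],[-0.01,0,0.22,0,1],[-0.01,0,0.22,0,1],[-0.01,0,0.22,0,1],[-0.01,0,0.22,0,1]]'; python3 -m inch '[[-0.01,0,0.22,0,1],[-0.01,0,0.22,0,1],[-0.01,0,0.22,0,1],[-0.01,0,0.22,0,1],[-0.01,0,0.22,0,1],[-0.01,0,0.2,0,1],[-0.01,0.01,0.13,0,1],[0,0.01,0.06,0,1]]'; python3 -m inch '[[0,0,0,0,1],[0,0,0,0,1]]'; python3 plan.py 480 125.3 190 -6.7 1
```

```text
time_s: 7.82
tcp_pos: [463.0, -111.6, 192.9]
ee_rot: [-0.706, 0.041, -0.041, 0.706]
wrist_force: [1.1, -0.1, -4.7]
width: 39.5
time_s: 8.82
tcp_pos: [478.6, 111.0, 189.7]
ee_rot: [0.706, -0.041, 0.04, -0.706]
wrist_force: [-0.0, 0.1, -4.9]
width: 39.3
time_s: 9.07
tcp_pos: [478.9, 108.5, 190.0]
ee_rot: [0.706, -0.042, 0.042, -0.706]
wrist_force: [-0.4, -0.2, -4.3]
width: 39.0
t 9.075 tcp [478.9 108.5 190. ] yaw -6.78 tilt 0.04 F [-0.4 -0.2 -4.3] w 39.0
[-0.0062, -0.0003, 0.1117, -0.0009]
```

```bash
python3 -m inch '[[-0.003,0,0.056,0,1],[-0.003,0,0.056,0,1],[0,0,0,0,1],[0,0,0,0,1]]'; python3 plan.py 480 125.3 190 -6.7 1
python3 - <<'E'
from rig import *
from h import *
from scipy.spatial.transform import Rotation as Ro
s=read_camera("side")["frame"]; o=get_obs(); c=read_camera("wrist"); w=c["frame"]
cv2.imwrite("pics/m1.png",cv2.vconcat([cv2.resize(s[150:330,180:420],(480,300)),cv2.resize(w,(480,300))])[:,:,::-1])
M=Ro.from_quat(o["ee_rot"]).as_matrix(); T=c["T_tool_cam"];Rc=M@T[:3,:3]; tc=M@T[:3,3]+o["tcp_pos"]
W,h=cloud(c,R=Rc.T,t=-Rc.T@tc)
ex=np.array([.9932,-.1167]);ey=np.array([.1167,.9932]);org=np.array([629.0,107.8])
m=(h[...,1]<50)&(h[...,2]>110)&(np.abs(W[...,2]-160)<6);m[250:]=False
q=W[m][:,:2]-org;X=q@ex;Y=q@ey
s=np.abs(Y)<150;X=X[s];Y=Y[s]
print(len(X),np.percentile(X,[.5,99.5]),np.percentile(Y,[.5,99.5]))
for xx in(-75,-60,-45,-30):
    s=(np.abs(X-xx)<5)&(Y>0);print(xx,Y[s].min() if s.any() else None)
m=mask(h,0,4)|mask(h,176,180); m&=(W[...,2]>165)&(W[...,2]<230)
p=W[m]; q=p[:,:2]-org; print("cap",len(p),np.median(p,0), (q@ex).min(),(q@ex).max(),(q@ey).min(),(q@ey).max(), "tcp rack",(o["tcp_pos"][:2]-org)@ex,(o["tcp_pos"][:2]-org)@ey)
E
```

```text
time_s: 9.57
tcp_pos: [480.0, 126.6, 190.0]
ee_rot: [0.706, -0.041, 0.041, -0.706]
wrist_force: [0.2, -0.4, -4.1]
width: 39.2
t 9.575 tcp [480.  126.6 190. ] yaw -6.66 tilt 0.01 F [ 0.2 -0.4 -4.1] w 39.2
[0.0011, -0.0, -0.0089, 0.0004]
30374 [-83.43858724  40.12090545] [ -0.35737355 125.36959372]
-75 17.928127796627574
-60 17.894914539591973
-45 17.899236305637423
-30 17.755497103323094
cap 4427 [480.47674039 137.0276831  214.56465241] -170.22453689782952 -131.4675563476591 -19.376428323291414 20.608671524028452 tcp rack -150.1651219142771 1.148256729530874
```

View pics/m1.png

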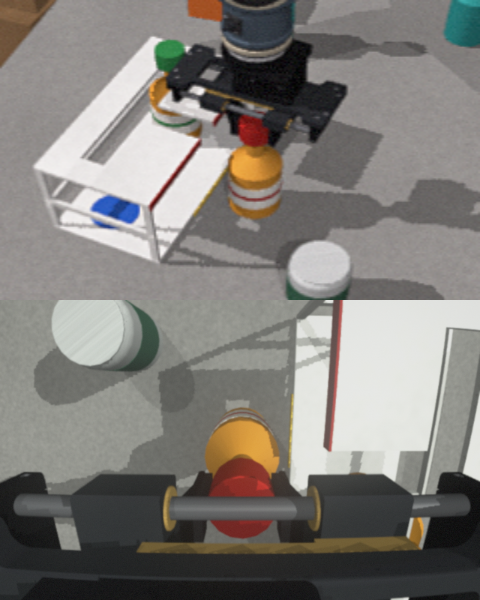

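The slot's left edge is at rack y=+17.9 (as expected) and the cap is centred at about y=+0.6. Lined up, so in we go.

```bash
python3 -m inch '[[0.05,0,-0.005,0,1],[0.1,0,0,0,1],[0.12,0,0,0,1],[0.12,0,0,0,1],[0.12,0,0,0,1],[0.1,0,0,0,1],[0,0,0,0,1]]'; python3 plan.py 639 106.6 190 -6.7 1
```

```text
time_s: 10.55
tcp_pos: [572.3, 114.8, 189.8]
ee_rot: [0.706, -0.041, 0.042, -0.706]
wrist_force: [0.5, 0.1, -4.2]
width: 39.4
t 10.55 tcp [572.3 114.8 189.8] yaw -6.73 tilt 0.05 F [ 0.5  0.1 -4.2] w 39.4
[0.448, -0.0012, -0.0019, -0.0004]
```

```bash
python3 -m inch '[[0.1,0,0,0,1],[0.1,0,0,0,1],[0.1,0,0,0,1],[0.09,0,-0.002,0,1],[0.05,0,0,0,1],[0,0,0,0,1],[0,0,0,0,1]]'; python3 plan.py 639 106.6 190 -6.7 1
```

```text
time_s: 11.42
tcp_pos: [635.8, 107.5, 189.8]
ee_rot: [-0.706, 0.041, -0.041, 0.706]
wrist_force: [0.0, 0.4, -3.7]
width: 38.9
t 11.425 tcp [635.8 107.5 189.8] yaw -6.66 tilt 0.06 F [ 0.   0.4 -3.7] w 38.9
[0.0218, -0.0011, -0.0035, 0.0004]
```

```bash
python3 -m inch '[[0.022,0,0,0,1],[0,0,0.05,0,1],[0,0,0.1,0,1],[0,0,0.1,0,1],[0,0,0.1,0,1],[0,0,0.1,0,1],[0,0,0.08,0,1],[0,0,0,0,1]]'; python3 plan.py 649.5 196 190 -6.7 1
```

```text
time_s: 12.42
tcp_pos: [648.7, 187.9, 189.8]
ee_rot: [-0.706, 0.04, -0.04, 0.706]
wrist_force: [-0.8, -0.7, -4.2]
width: 39.3
t 12.425 tcp [648.7 187.9 189.8] yaw -6.54 tilt 0.05 F [-0.8 -0.7 -4.2] w 39.3
[-0.001, -0.0011, 0.0542, 0.0018]
```

```bash
python3 -m inch '[[0,0,0.055,0.001,1],[0,0.02,0.003,0,1],[0,0.015,0,0,1],[0,0,0,0,1]]'; python3 plan.py 649.5 196 183 -6.7 1
python3 - <<'E'
from rig import *
import cv2
s=read_camera("side")["frame"]
cv2.imwrite("pics/b1.png",cv2.resize(s[140:330,160:420],(780,570))[:,:,::-1])
E
```

```text
time_s: 12.92
tcp_pos: [649.7, 194.0, 184.4]
ee_rot: [0.706, -0.042, 0.042, -0.706]
wrist_force: [-1.0, -0.6, -5.3]
width: 38.9
t 12.925 tcp [649.7 194.  184.4] yaw -6.8 tilt 0.05 F [-1.  -0.6 -5.3] w 38.9
[-0.0026, 0.0092, 0.0131, -0.0011]
```

View pics/b1.png

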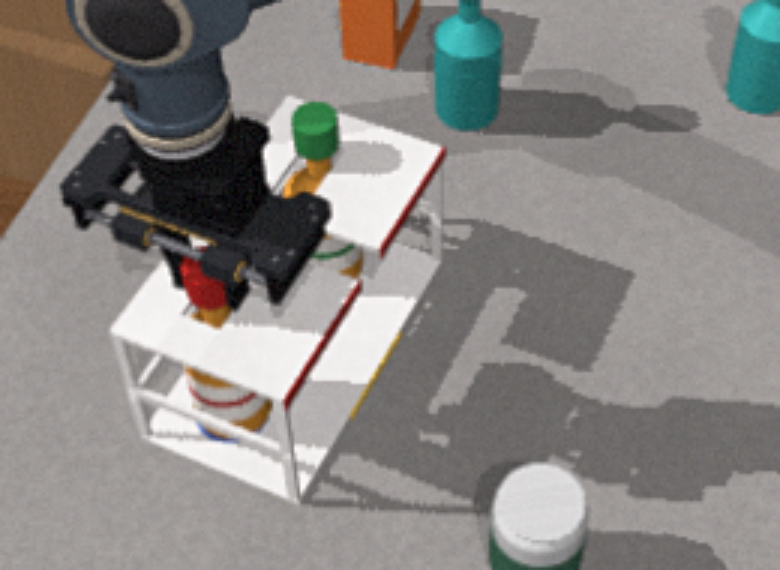

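The side view shows the bottle in the free bay, with its neck in the slot (cap ~(205,280)), just above the blue disc (~(220,430)). I'll lower it until it touches.

```bash
python3 -m inch '[[0,0.005,0.008,0,1],[0,0.005,0.005,0,1],[0,0.004,0,0,1],[0,0,0,0,1]]'; python3 plan.py 649.5 196 183 -6.7 1
```

```text
time_s: 13.48
tcp_pos: [650.2, 196.7, 183.0]
ee_rot: [-0.706, 0.042, -0.042, 0.706]
wrist_force: [-0.2, 0.6, -2.6]
width: 38.8
t 13.475 tcp [650.2 196.7 183. ] yaw -6.76 tilt 0.03 F [-0.2  0.6 -2.6] w 38.8
[-0.0044, 0.0002, -0.005, -0.0007]
```

```bash
python3 -m inch '[[0,0.004,0,0,1],[0,0,0,0,1]]'; python3 -m inch '[[0,0,0,0,0.45],[0,0,0,0,0.4],[0,0,0,0,0.3],[0,0,0,0,0.2],[0,0,0,0,0],[0,0,0,0,0],[0,0,0,0,0],[0,0,0,0,0]]'; python3 plan.py 649.5 196 183 -6.7 1
```

```text
time_s: 13.72
tcp_pos: [650.4, 196.8, 183.0]
ee_rot: [-0.706, 0.041, -0.042, 0.706]
wrist_force: [-1.1, 0.3, 1.5]
width: 39.4
time_s: 14.72
tcp_pos: [650.1, 196.5, 182.1]
ee_rot: [-0.706, 0.042, -0.042, 0.706]
wrist_force: [-0.8, 0.6, 0.5]
width: 86.4
t 14.725 tcp [650.1 196.5 182.1] yaw -6.76 tilt 0.01 F [-0.8  0.6  0.5] w 86.4
[-0.0038, -0.006, -0.0041, -0.0007]
```

Now I'll rise straight up, back away to clear the camera views, and check.

```bash
python3 -m inch '[[0,-0.05,0,0,0],[0,-0.1,0,0,0],[0,-0.2,0,0,0],[0,-0.25,0,0,0],[0,-0.2,0,0,0],[-0.2,0,-0.1,0,0],[-0.35,0,-0.1,0,0],[-0.35,0,-0.1,0,0]]'; python3 -m inch '[[0,0,-0.3,0,0],[0,0,-0.3,0,0],[0,0,-0.3,0,0],[0,0,-0.2,0,0],[0,0,0,0,0],[0,0,0,0,0],[0,0,0,0,0],[0,0,0,0,0]]'; python3 plan.py 649.5 196 183 -6.7 1
python3 - <<'E'
from rig import *
from h import *
a=read_camera("side");b=read_camera("top")
cv2.imwrite("pics/e1.png",cv2.vconcat([cv2.resize(a["frame"][100:350,160:460],(480,300)),cv2.resize(b["frame"][80:330,180:480],(480,300))])[:,:,::-1])
for n,c in(("top",b),("side",a)):
    W,h=cloud(c)
    for name,m in dict(red=mask(h,0,4)|mask(h,176,180),green=mask(h,50,80),orange=mask(h,5,14,180)).items():
        k,l,st,ce=cv2.connectedComponentsWithStats(m.astype(np.uint8))
        for i in range(1,k):
            if st[i,4]<40: continue
            p=W[l==i]; p=p[~np.isnan(p[:,0])]
            if len(p)<10 or np.abs(p[:,1]).max()>450 or p[:,0].min()<300: continue
            zt=np.percentile(p[:,2],97);q=p[p[:,2]>zt-6]
            print(n,name,ce[i].round(),st[i,4],"ztop",zt.round(1),((np.percentile(q,3,0)+np.percentile(q,97,0))/2).round(1))
E
```

```text
time_s: 15.72
tcp_pos: [509.7, 167.3, 303.2]
ee_rot: [-0.706, 0.041, -0.042, 0.706]
wrist_force: [-0.8, -0.1, 0.3]
width: 87.0
time_s: 16.73
tcp_pos: [491.5, 4.9, 302.0]
ee_rot: [-0.706, 0.041, -0.041, 0.706]
wrist_force: [0.5, 0.2, 0.7]
width: 87.1
t 16.725 tcp [491.5   4.9 302. ] yaw -6.65 tilt 0.01 F [0.5 0.2 0.7] w 87.1
[0.8989, 0.7934, 1.3874, 0.0005]
top red [246. 142.] 177 ztop 210.6 [648.8 195.  207.9]
top orange [427. 145.] 614 ztop 123.2 [ 691.7 -313.2  120.6]
side red [297. 207.] 68 ztop 162.3 [533.1  42.3 159.7]
side red [229. 233.] 302 ztop 209.2 [647.7 200.3 206.8]
side red [266. 255.] 84 ztop 163.1 [552.5 204.3 160.3]
side green [265. 183.] 230 ztop 209.5 [626.7  21.6 207. ]
side orange [283. 148.] 458 ztop 117.6 [ 641.3 -119.7  245.1]
```

View pics/e1.png

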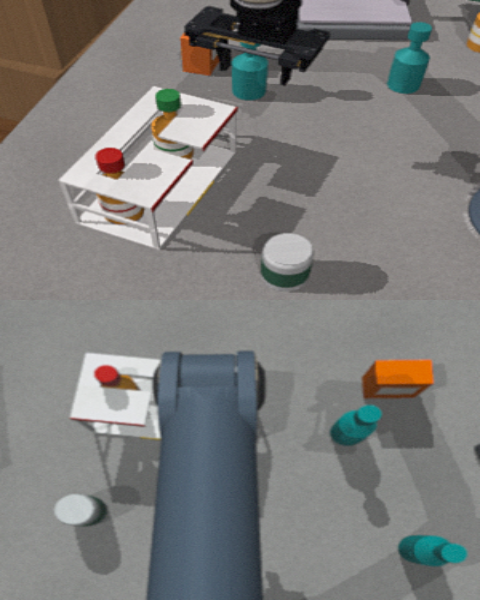

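The red cap (side crop (110,160), top crop (106,375)) stands upright in its bay at (649,195), top at z≈208. The green cap, tin and carton look unmoved, so I'm handing in.

```bash
python3 -c "
from rig import *
print(close_job())"
```

```text
the job is handed in; nothing more can be done
None
```

The red-capped bottle is standing in the free bay of the rack, released, and I handed the job in at about 17 s. No verdict was reported.

I gripped it by the cap and lifted it about 15–18 mm. From in front of the rack I ran its neck through the slot to the junction. I then slid it about 90 mm sideways to the bay centre, lowered it until it touched the floor, let go and backed the arm away.

**Red-capped bottle:** the top camera put its cap at (649, 195) mm, against a bay centre of (649.5, 196) mm. The cap top is at z ≈ 208 mm, as expected for a bottle standing on the 8 mm floor. It looks upright in the pictures; I did not measure the tilt. I stopped at the bay centre, about 7 mm short of the slot's end.

**Other objects:**
- **Green-capped bottle:** within about 1 mm of its start in the side camera. The arm hid it from the top camera.
- **Carton:** within about 1 mm in the top camera. The gripper partly hid it from the side camera, so that reading was no use.
- **Tin:** looks unmoved in both views, but I did not measure it.

**Disagreement between cameras:** the side camera reads about 3–7 mm higher in y than the top camera (it put the red cap at y ≈ 200). The top camera matched the wrist camera, so I relied on those two. Either reading is well within the 20 mm allowed.

Wrist-force readings stayed under 6 N at every check, and I saw no sign of contact with the rack.

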